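# Gauge the clamp sleeve that fits and put it in the tray

### The job

Two aluminium clamp sleeves stand on the counter. Take the one whose bore is wide enough for the gauge pin, slide it down over the pin until it sits on the gauge's foot, then lift it off and set it down upright and gently in the white tray. Leave the other sleeve standing where it is.

Things in the scene. Friction and masses are not known exactly. Their poses are not given: they have to be found in the camera images.
- sleeve_a_mid (a point): plain aluminium sleeve (tube standing on end), outside diameter 44 mm, height 50 mm, straight round bore of 28 mm diameter right through. The point is its centre, half-way up on the axis; z is the tube's axis. Loose, 0.08 to 0.17 kg.
- sleeve_b_mid (a point): plain aluminium sleeve, outside diameter 44 mm and height 50 mm like the other, but with a straight round bore of only 14 mm diameter. The point is its centre, half-way up on the axis; z is the tube's axis. Loose, 0.13 to 0.25 kg. The sleeves and the gauge stand in a row in any order.
- gauge: gauge fixed to the counter: a dark steel round foot, 70 mm in diameter and 12 mm thick, with a bright steel pin of 20 mm diameter standing upright at its middle; the pin's top is 50 mm above the counter (38 mm above the foot) and its last 10 mm taper to 8 mm diameter. Origin at the centre of the foot's underside, on the counter; z up along the pin.
- tray: white hard silicone tray, fixed to the counter, open on top, square, 160 x 160 mm outside and 20 mm high, walls and floor 6 mm thick (inside 148 x 148 mm). Origin at the centre of its underside, on the counter; x and y along its sides, z up.
There are look-alikes about, which are no part of the job. What is shaped like the part that bears sleeve_a_mid but orange or purple is not meant.

How it is judged:
By the outcome, as a careful person would: the job done as asked, in the order asked, and still so for the second after the job is handed in, with the robot touching nothing.
It also fails if it takes over 58 s, if anything falls off the work surface, if the arm or the gripper's body presses on something with over 40 N, if the wrist force passes 120 N, or if a joint passes its speed limit or range.

### The arm

A 7-joint arm with a two-finger parallel gripper is mounted at the origin on the work surface. World frame = base frame: x ahead of the robot, y to its left, z up, the work surface at z = 0. Lengths are in m, angles in rad, forces in N, time in s.
With the tool pointing down it reaches from about 0.4 to 0.875 m from the base axis. Payload 19.3 kg.
Tool frame: the origin (TCP) lies on the mounting face of the last link; the fingertips stand 173 mm ahead of it and the grasp point (between the pads) lies 155 mm ahead of it; z points along the fingers, x is the direction in which the jaws open and shut, and the axes are right-handed (so a half turn about z gives the same grasp; the last joint's range is limited). The gripper opens to 85 mm and grips with 20 to 120 N. Pads are 22 mm wide; open, the fingers measure 114 mm over their backs; the gripper's body (76 mm by 85 mm) begins 54 mm behind the grasp point. The pads swing forward as they close: fully open they stand 13 mm farther back than shut.
Start: joints at [1.139, 0.521, -0.036, 1.599, 0.021, 1.021, -0.113], TCP at [0.221, -0.585, 0.405] pointing down, gripper open.
Joint ranges: [-2.91, 2.91], [-0.3, 2.13], [-1.5, 1.42], [0.17, 2.43], [-1.26, 4.41], [0.16, 1.93], [-2.52, 2.52]. Speed limits (rad/s): [1.89, 1.89, 2.39, 2.39, 3.01, 3.01, 3.01].

### API

Orientations are given as a rotation vector (axis times angle).
In Python, from cell import env gives the robot as it stands.
- The arm moves only by the shell command python3 -m handwheel 'ROWS' [FORCE]. ROWS is JSON, a list that holds one entry, the list of rows, each a list of 7 numbers: the turn, a rotation vector about the tool's x, y, z in rad, then the shift along the tool's x, y, z in m, then the gripper command: -1 is shut, 1 is fully open, values between are in proportion. In form: [[[ax, ay, az, x, y, z, claw], ...]]. A call has 1 to 12 rows; each row shifts and turns the pose as measured when the row begins, along the tool's axes as they then stand; what a row does not reach is not made up. A row lasts 1/12 s, in which the tool goes at most 41.7 mm and 7.16 degrees, less where a joint would pass 70% of its speed; a pose out of reach is approached as far as the arm can. A call is refused whole if a number of a shift passes 0.0417 or a number of a turn 0.125, either way. A call with a gripper value outside its range is refused whole. The fingers move at their own pace and stop on an object; FORCE is the grip in N (left out, the last holds). Time passes only in rows, so rows that do not move let the fingers close. It gives the time, the measured TCP pose, the force and the opening at its end, in the units of the state.
- env.sense(): the state, without advancing time (a new reading comes with each control period).
- env.grab_frame(name): name is "scene" or "top" or "wrist"; returns a dict with "image" (480x640x3 uint8, blue, green, red), "intrinsics" (3x3 intrinsics, pixels), "R" (3x3) and "t" (3): a world point X has camera coordinates R X + t; the wrist camera has in their place "T_tool_cam" (4x4, takes a point from camera to tool coordinates, whose origin is the TCP and whose axes are the tool frame's). Camera axes: x right, y down, z forward; pixel columns grow to the right and rows downward; lengths in m; the calibration is good to about 2 mm. A picture is of the moment at which its call begins: read the wrist's pose just before it. There is no depth.
- env.finish_job(): hands the job in, once; it reports no verdict.
Trained networks look in a picture, given as the dict that the camera call returned (one of the last four; its "shot" number tells which), for a name from the list of things; names that differ only in an ending like _2 or _b are one class to them, and where a whole thing is asked for, a point or a joint stands for the part that bears it (a point fixed in the world has none). Each returns a list of dicts, best first, with "conf" (0 to 1); they miss things now and then, are a little off and sometimes report something else, mostly with a low value. They report only what shows in the picture. A call takes as long as a camera call. They do not tell look-alikes from the thing itself.
- env.look_for(query, picture): "position" ([x, y, z] in m, in world coordinates, good to about 4 mm: the middle of the surface that is visible of it).
- env.outline_of(query, picture): "region" (480x640 bool, what is visible of it).
- env.landmark_of(query, picture): "position" ([x, y, z] in m, in world coordinates, good to about 4 mm: a listed point, or the origin of a listed thing).
The state is a dict: "clock": time; "joint_pos": joint angles; "qvel": joint speeds; "joint_torque": joint torques, N m; "eef_pos": TCP position; "eef_rot": TCP orientation; "contact_force": force on the tool from outside, world axes, zero at the start; "torque": the same for the moment, N m; "grip_width": finger opening in m.
Only numpy, scipy, OpenCV 4.12 (cv2) and the standard library are available. Lean on these libraries where they do the work, as an engineer would, in place of code of your own. Each camera call takes 0.05 s, during which the arm holds its last target. There are 200 camera calls.

## Working session

There is one attempt and no reset: what is moved stays moved. The work goes in short steps, Python scripts to look and compute and a shell command to move; the robot and the scene stay as the last step left them, time stands still between calls to the robot, and variables do not carry over. Pictures are saved under pics/ and viewed, about 8 in all and at most 12, crops included, and the job is handed in when it is done.

```bash
mkdir -p pics; ls; python3 - <<'E'
from cell import env
import cv2,numpy as np
s=env.sense(); print({k:np.round(v,3).tolist() for k,v in s.items()})
for n in ["scene","top"]:
    f=env.grab_frame(n); cv2.imwrite(f"pics/{n}0.png",f["image"])
    for q in ["sleeve_a_mid","sleeve_b_mid","gauge","tray"]:
        for r in env.landmark_of(q,f)[:5]: print(n,q,np.round(r["position"],3),round(r["conf"],2))
E
```

```text
pics
{'clock': 0.0, 'joint_pos': [1.139, 0.522, -0.036, 1.6, 0.021, 1.021, -0.113], 'qvel': [0.0, -0.001, 0.001, -0.001, 0.001, -0.0, 0.002], 'joint_torque': [0.001, -92.71, 1.98, -36.993, 0.018, 0.008, -0.0], 'eef_pos': [0.221, -0.584, 0.404], 'eef_rot': [-2.584, 1.785, 0.002], 'contact_force': [0.586, 0.791, 0.379], 'torque': [0.014, 0.07, -0.011], 'grip_width': 0.086}
scene sleeve_a_mid [ 0.616 -0.014  0.027] 0.97
scene sleeve_a_mid [0.607 0.121 0.027] 0.9
scene sleeve_a_mid [0.534 0.049 0.028] 0.77
scene sleeve_b_mid [ 0.474 -0.085  0.023] 0.6
scene gauge [ 0.558 -0.221 -0.002] 0.91
scene tray [ 0.509  0.292 -0.   ] 0.72
scene tray [0.538 0.052 0.025] 0.45
top sleeve_a_mid [0.54  0.052 0.024] 0.87
top sleeve_a_mid [0.605 0.122 0.024] 0.81
top sleeve_a_mid [ 0.612 -0.01   0.026] 0.7
top sleeve_a_mid [0.515 0.136 0.023] 0.58
top sleeve_b_mid [ 0.478 -0.082  0.027] 0.6
top sleeve_b_mid [0.537 0.052 0.023] 0.43
top gauge [ 0.558 -0.218 -0.001] 0.6
top tray [0.51  0.296 0.001] 0.65
```

View pics/scene0.png

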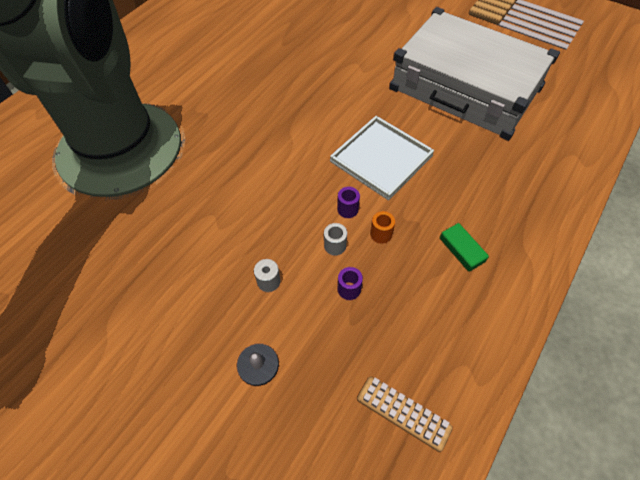

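View pics/top0.png

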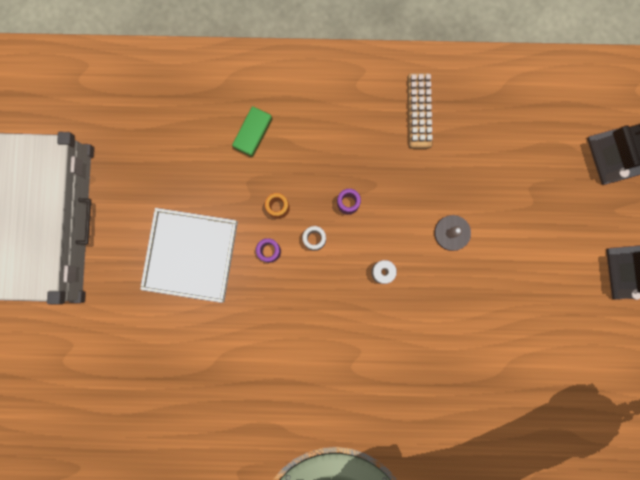

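The scene view shows the plain wide-bore sleeve at (335,239), the narrow-bore one at (267,275) and the gauge at (258,365). The tray is at (382,156), and the purple and orange sleeves are decoys. The top view agrees: sleeve A is at (314,238) and the gauge at (453,232).

```bash
cat > h.py <<'E'
from cell import env
import numpy as np, cv2
from scipy.spatial.transform import Rotation as Ro
def togo(xyz,yaw_deg=None):
    "remaining shift (tool axes, m), turn (tool axes, rad) to a tool-down pose with TCP at xyz, tool x at yaw"
    s=env.sense(); R=Ro.from_rotvec(s["eef_rot"])
    x=R.apply([1,0,0]); y0=np.degrees(np.arctan2(x[1],x[0]))
    y=np.radians(y0 if yaw_deg is None else yaw_deg)
    G=Ro.from_matrix(np.array([[np.cos(y),np.sin(y),0],[np.sin(y),-np.cos(y),0],[0,0,-1]]))
    print("t",round(s["clock"],2),"tcp",np.round(s["eef_pos"],4),"yaw",round(y0,1),"F",np.round(s["contact_force"],1),"w",round(s["grip_width"],4))
    print("shift now",np.round(R.inv().apply(np.array(xyz)-s["eef_pos"]),4),"turn",np.round((R.inv()*G).as_rotvec(),4),
      "shift after turn",np.round(G.inv().apply(np.array(xyz)-s["eef_pos"]),4))
def ray(f,uv):
    K=f["intrinsics"]; d=np.linalg.inv(K)@[uv[0],uv[1],1]
    if "R" in f: return -f["R"].T@f["t"], f["R"].T@d
    s=f["state"]; R=Ro.from_rotvec(s["eef_rot"]).as_matrix(); T=f["T_tool_cam"]
    return R@T[:3,3]+s["eef_pos"], R@T[:3,:3]@d
def at_z(f,uv,z):
    o,d=ray(f,uv); return (o+d*(z-o[2])/d[2])[:2]
def wrist():
    s=env.sense(); f=env.grab_frame("wrist"); f["state"]=s; return f
E
python3 - <<'E'
from h import *
togo([0.50,0.05,0.40],5)
f=wrist(); print(np.round(f["T_tool_cam"],3),f["intrinsics"])
f=env.grab_frame("top")
# own measure: gray sleeve ring and tray from top
for q in ["sleeve_a_mid","sleeve_b_mid","gauge","tray"]:
    for r in env.outline_of(q,f)[:4]:
        c,_=cv2.findContours(r["region"].astype(np.uint8),cv2.RETR_EXTERNAL,cv2.CHAIN_APPROX_NONE); c=max(c,key=cv2.contourArea)
        m=cv2.minAreaRect(c); print(q,round(r["conf"],2),np.round(m[0],1),np.round(m[1],1),round(m[2],1),[np.round(at_z(f,m[0],z),4).tolist() for z in (0.012,0.02,.05)])
E
```

```text
t 0.5 tcp [ 0.2212 -0.5845  0.4046] yaw -69.3 F [0.2 0.5 0. ] w 0.0856
shift now [-0.4948 -0.4853  0.0047] turn [-0.0000e+00  1.0000e-04 -1.2963e+00] shift after turn [ 0.333  -0.6078  0.0046]
[[ 1.     0.001  0.    -0.001]
 [-0.001  0.962  0.273 -0.068]
 [ 0.    -0.273  0.962  0.032]
 [ 0.     0.     0.     1.   ]] [[361.51960478   0.         317.36861175]
 [  0.         361.51960478 236.40557906]
 [  0.           0.           1.        ]]
sleeve_a_mid 0.87 [348.2 201.1] [22.8 25. ] 26.6 [[0.6179, -0.0132], [0.6166, -0.0129], [0.6118, -0.0118]]
sleeve_a_mid 0.71 [313.5 238. ] [22. 21.] 90.0 [[0.5444, 0.0527], [0.5437, 0.0525], [0.541, 0.0517]]
sleeve_a_mid 0.7 [267.8 250.3] [24.  21.9] 45.0 [[0.5188, 0.1407], [0.5182, 0.1398], [0.5163, 0.1364]]
sleeve_a_mid 0.58 [277.3 205.1] [26.4 21.9] 63.4 [[0.6072, 0.1247], [0.606, 0.1239], [0.6015, 0.121]]
sleeve_b_mid 0.67 [382. 271.] [22. 24.] 90.0 [[0.4834, -0.0808], [0.4831, -0.08], [0.4822, -0.0769]]
sleeve_b_mid 0.19 [314. 238.] [24. 22.] 90.0 [[0.5444, 0.0517], [0.5437, 0.0515], [0.541, 0.0508]]
gauge 0.74 [452. 233.] [36. 36.] 90.0 [[0.5598, -0.2152], [0.5589, -0.2134], [0.5558, -0.2064]]
tray 0.83 [189.1 255. ] [85.7 85.1] 9.7 [[0.5063, 0.2927], [0.5059, 0.2906], [0.5043, 0.2828]]
```

```bash
python3 -m handwheel '[[[0,0,-0.12,0,0,0,1],[0,0,-0.12,0,0,0,1],[0,0,-0.12,0,0,0,1],[0,0,-0.12,0,0,0,1],[0,0,-0.12,0,0,0,1],[0,0,-0.12,0,0,0,1],[0,0,-0.12,0,0,0,1],[0,0,-0.12,0,0,0,1],[0,0,-0.12,0,0,0,1],[0,0,-0.12,0,0,0,1]]]' 40; python3 -c "
from h import *
togo([0.50,0.05,0.40],5)"
```

```text
clock: 1.63
eef_pos: [0.2215, -0.5844, 0.405]
eef_rot: [3.14, 0.054, -0.001]
contact_force: [0.7, 0.1, 0.9]
grip_width: 0.0857
t 1.63 tcp [ 0.2215 -0.5844  0.405 ] yaw 2.0 F [0.7 0.1 0.9] w 0.0857
shift now [ 0.3003 -0.6244  0.0043] turn [ 0.0008  0.0005 -0.0526] shift after turn [ 0.3327 -0.6077  0.005 ]
```

```bash
python3 -m handwheel '[[[0,0,0,0.028,-0.034,0,1],[0,0,0,0.028,-0.034,0,1],[0,0,0,0.028,-0.034,0,1],[0,0,0,0.028,-0.034,0,1],[0,0,0,0.028,-0.034,0,1],[0,0,0,0.028,-0.034,0,1],[0,0,0,0.028,-0.034,0,1],[0,0,0,0.028,-0.034,0,1],[0,0,0,0.028,-0.034,0,1],[0,0,0,0.028,-0.034,0,1],[0,0,0,0.028,-0.034,0,1],[0,0,0,0.028,-0.034,0,1]]]'; python3 - <<'E'
from h import *
f=wrist(); cv2.imwrite("pics/w1.png",f["image"])
for r in env.landmark_of("gauge",f)[:2]: print(np.round(r["position"],4),r["conf"])
for r in env.outline_of("gauge",f)[:2]:
    c,_=cv2.findContours(r["region"].astype(np.uint8),cv2.RETR_EXTERNAL,cv2.CHAIN_APPROX_NONE); c=max(c,key=cv2.contourArea)
    p=np.array([at_z(f,u,0.012) for u in c[:,0]],np.float32)
    print("foot",cv2.minEnclosingCircle(p),p.min(0),p.max(0))
togo([0.539,0.10,0.40],5)
E
```

```text
clock: 2.63
eef_pos: [0.5202, -0.1859, 0.4034]
eef_rot: [3.135, 0.048, -0.001]
contact_force: [0.6, -0.8, 1.5]
grip_width: 0.0853
[ 0.5604 -0.2166  0.0042] 0.67
foot ((0.5577651262283325, -0.2155504822731018), 0.03550773113965988) [ 0.5242783  -0.25004265] [ 0.59265435 -0.18221183]
t 2.78 tcp [ 0.5209 -0.1846  0.4032] yaw 2.1 F [-0.4 -1.2 -0.4] w 0.0853
shift now [ 0.0283 -0.2838  0.0019] turn [ 0.0047  0.0004 -0.0512] shift after turn [ 0.0428 -0.2819  0.0032]
```

View pics/w1.png

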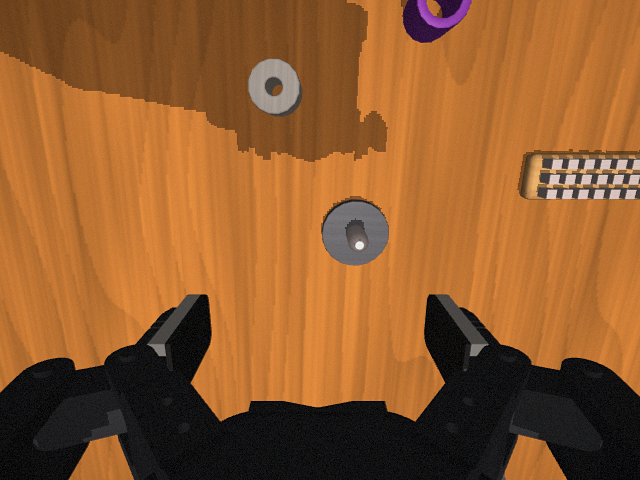

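Wrist view: the gauge foot is at (355,232) with the pin tip at (359,245), and the narrow sleeve B is at (274,86). Gauge ≈ (0.558,-0.216).

```bash
python3 -m handwheel '[[[0,0,-0.006,0.005,-0.034,0.01,1],[0,0,-0.006,0.005,-0.034,0.01,1],[0,0,-0.006,0.005,-0.034,0.01,1],[0,0,-0.006,0.005,-0.034,0.01,1],[0,0,-0.006,0.005,-0.034,0.01,1],[0,0,-0.006,0.005,-0.034,0.01,1],[0,0,-0.006,0.005,-0.034,0.01,1],[0,0,-0.006,0.004,-0.034,0.01,1],[0,0,0,0,0,0,1],[0,0,0,0,0,0,1]]]'; python3 - <<'E'
from h import *
f=wrist(); cv2.imwrite("pics/w2.png",f["image"])
for q in ["sleeve_a_mid"]:
  for r in env.landmark_of(q,f)[:4]: print(np.round(r["position"],4),r["conf"])
hsv=cv2.cvtColor(f["image"],cv2.COLOR_BGR2HSV)
for r in env.outline_of("sleeve_a_mid",f)[:4]:
    m=r["region"]; print("sat",np.median(hsv[m],axis=0),end=" ")
    g=(m&(cv2.cvtColor(f["image"],cv2.COLOR_BGR2GRAY)>140)).astype(np.uint8)
    c,_=cv2.findContours(g,cv2.RETR_EXTERNAL,cv2.CHAIN_APPROX_NONE)
    if not c: continue
    c=max(c,key=cv2.contourArea)
    p=np.array([at_z(f,u,0.05) for u in c[:,0]],np.float32)
    print("px",c[:,0].mean(0),"top",cv2.minEnclosingCircle(p))
togo([0.539,0.051,0.40],5)
E
```

```text
clock: 3.62
eef_pos: [0.5454, 0.0896, 0.3174]
eef_rot: [3.129, 0.11, 0.001]
contact_force: [1.1, -1.9, -0.5]
grip_width: 0.0856
[0.5419 0.0469 0.0253] 0.92
[ 0.6148 -0.0129  0.0196] 0.81
[0.52   0.138  0.0239] 0.67
[0.6004 0.118  0.03  ] 0.63
sat [ 14. 255. 207.] px [420.4        201.39411765] top ((0.6018868088722229, 0.1233658641576767), 0.021224016323685646)
sat [16. 24. 99.] px [307.91358025 286.56790123] top ((0.540198802947998, 0.05190502107143402), 0.021411364898085594)
sat [143. 156. 129.] sat [143. 165.  70.] px [386.87878788 349.57575758] top ((0.6022698283195496, 0.005178729072213173), 0.006468793842941523)
t 3.77 tcp [0.5456 0.0881 0.318 ] yaw 3.9 F [-0.1 -0.2  0.1] w 0.0857
shift now [-0.009   0.0375 -0.0816] turn [ 0.0104 -0.001  -0.0193] shift after turn [-0.0098  0.0364 -0.082 ]
```

View pics/w2.png

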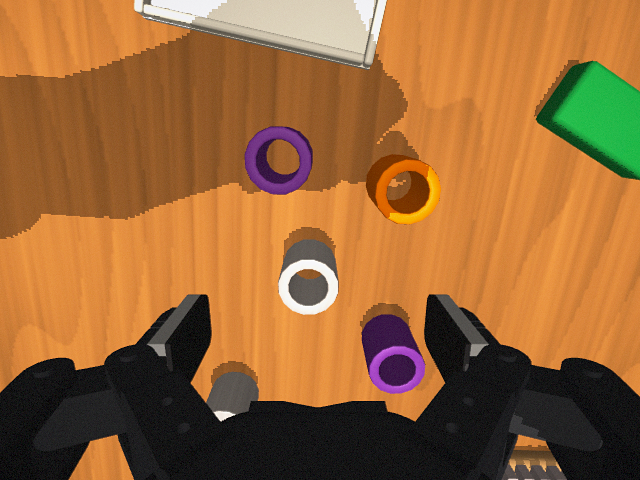

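Wrist view: the aluminium sleeve's top ring is at (308,287), with a wide bore confirmed. It comes out at (0.540,0.052), consistent with the top view, and the jaw direction (world x) is clear. Approaching.

```bash
python3 -m handwheel '[[[0.01,0,0,-0.004,0.018,0,1],[0,0,0,-0.004,0.018,0.02,1],[0,0,0,0,0,0.03,1],[0,0,0,0,0,0.03,1],[0,0,0,0,0,0,1],[0,0,0,0,0,0,1]]]'; python3 - <<'E'
from h import *
togo([0.540,0.052,0.183])
E
```

```text
clock: 4.27
eef_pos: [0.5416, 0.0407, 0.2398]
eef_rot: [3.137, 0.086, 0.013]
contact_force: [1.1, 0.4, 1.0]
grip_width: 0.0852
t 4.27 tcp [0.5416 0.0407 0.2398] yaw 3.2 F [1.1 0.4 1. ] w 0.0852
shift now [-0.0014 -0.0115  0.0568] turn [ 0.0031 -0.0081 -0.    ] shift after turn [-0.0009 -0.0114  0.0568]
```

```bash
python3 -m handwheel '[[[0.003,-0.008,0,-0.001,-0.011,0,1],[0,0,0,0,0,0,1],[0,0,0,0,0,0,1]]]'; python3 - <<'E'
from h import *
togo([0.540,0.052,0.183])
f=wrist(); cv2.imwrite("pics/w3.png",f["image"])
for r in env.outline_of("sleeve_a_mid",f)[:4]:
    m=r["region"]; g=(m&(cv2.cvtColor(f["image"],cv2.COLOR_BGR2GRAY)>140)).astype(np.uint8)
    c,_=cv2.findContours(g,cv2.RETR_EXTERNAL,cv2.CHAIN_APPROX_NONE)
    if not c: continue
    c=max(c,key=cv2.contourArea)
    p=np.array([at_z(f,u,0.05) for u in c[:,0]],np.float32)
    print("px",c[:,0].mean(0),"top",cv2.minEnclosingCircle(p))
E
```

```text
clock: 4.52
eef_pos: [0.5407, 0.0513, 0.2435]
eef_rot: [3.14, 0.082, 0.003]
contact_force: [-0.3, -0.9, -0.0]
grip_width: 0.0853
t 4.52 tcp [0.5407 0.0513 0.2435] yaw 3.0 F [-0.3 -0.9 -0. ] w 0.0853
shift now [-0.0008 -0.0008  0.0605] turn [ 0.0001 -0.0022 -0.    ] shift after turn [-0.0007 -0.0007  0.0605]
px [479.66204986 130.50138504] top ((0.6007532477378845, 0.1232515424489975), 0.02138851024210453)
px [318.1350211  282.00421941] top ((0.5401630401611328, 0.05167892202734947), 0.021468954160809517)
px [426.         373.56818182] top ((0.5991007089614868, 0.003031696192920208), 0.006643597036600113)
```

View pics/w3.png

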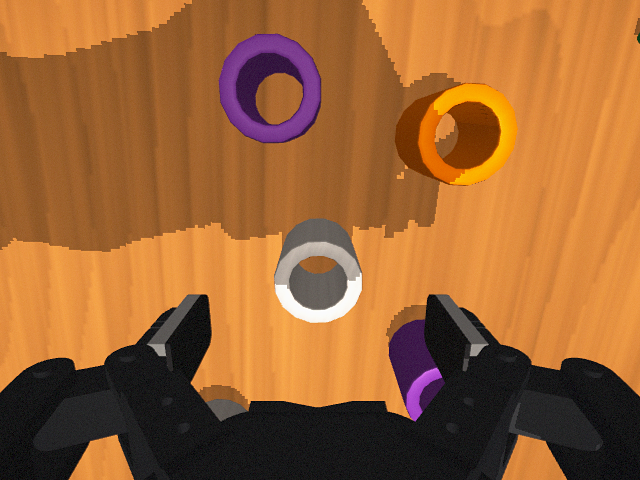

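Wrist view: the sleeve ring is at (318,282), centred between the fingers, with the decoys clear of the finger paths. Descend and grip gently.

```bash
python3 -m handwheel '[[[0,-0.002,0,0,0,0.02,1],[0,0,0,0,0,0.02,1],[0,0,0,0,0,0.014,1],[0,0,0,0,0,0,1],[0,0,0,0,0,0,1]]]'; python3 -c "
from h import *
togo([0.540,0.052,0.183])"
```

```text
clock: 5.03
eef_pos: [0.5424, 0.0518, 0.1916]
eef_rot: [-3.14, -0.084, -0.012]
contact_force: [-0.0, 0.4, 0.8]
grip_width: 0.0855
t 5.03 tcp [0.5424 0.0518 0.1916] yaw 3.1 F [-0.   0.4  0.8] w 0.0855
shift now [-0.0025 -0.0003  0.0086] turn [-0.0001 -0.0074  0.    ] shift after turn [-0.0024 -0.0003  0.0086]
```

```bash
python3 -m handwheel '[[[0,-0.006,0,-0.002,0,0.008,1],[0,0,0,0,0,0,1],[0,0,0,0,0,0,1]]]'; python3 -c "
from h import *
togo([0.540,0.052,0.183])"
```

```text
clock: 5.28
eef_pos: [0.5409, 0.0518, 0.1852]
eef_rot: [-3.14, -0.084, -0.005]
contact_force: [0.5, 0.5, 0.2]
grip_width: 0.0851
t 5.28 tcp [0.5409 0.0518 0.1852] yaw 3.1 F [0.5 0.5 0.2] w 0.0851
shift now [-0.0009 -0.0002  0.0022] turn [-0.0002 -0.0032  0.    ] shift after turn [-0.0009 -0.0002  0.0022]
```

```bash
python3 -m handwheel '[[[0,-0.003,0,-0.001,0,0.001,1],[0,0,0,0,0,0,-1],[0,0,0,0,0,0,-1],[0,0,0,0,0,0,-1],[0,0,0,0,0,0,-1],[0,0,0,0,0,0,-1],[0,0,0,0,0,0,-1],[0,0,0,0,0,0,-1],[0,0,0,0,0,0,-1]]]' 40; python3 -c "
from h import *
togo([0.540,0.052,0.183])"
```

```text
clock: 6.03
eef_pos: [0.5404, 0.0516, 0.186]
eef_rot: [-3.14, -0.083, -0.004]
contact_force: [0.1, 0.0, -0.7]
grip_width: 0.0426
t 6.03 tcp [0.5404 0.0516 0.186 ] yaw 3.0 F [ 0.1  0.  -0.7] w 0.0426
shift now [-0.0003 -0.0004  0.003 ] turn [-0.0002 -0.0023  0.    ] shift after turn [-0.0003 -0.0004  0.003 ]
```

```bash
python3 -m handwheel '[[[0,0,0,0,0,-0.015,-1],[0,0,0,0,0,-0.03,-1],[0,0,0,0,0,-0.035,-1],[0,0,0,0.001,0.015,-0.035,-1],[0,0,0,0.001,0.035,0,-1],[0,0,0,0.001,0.035,0,-1],[0,0,0,0.001,0.035,0,-1],[0,0,0,0.001,0.035,0,-1],[0,0,0,0.001,0.035,0,-1],[0,0,0,0.001,0.01,0,-1],[0,0,0,0,0,0,-1],[0,0,0,0,0,0,-1]]]'; python3 - <<'E'
from h import *
togo([0.5585,-0.216,0.30])
f=wrist(); cv2.imwrite("pics/w4.png",f["image"])
for r in env.landmark_of("gauge",f)[:2]: print(np.round(r["position"],4),r["conf"])
for r in env.outline_of("gauge",f)[:2]:
    c,_=cv2.findContours(r["region"].astype(np.uint8),cv2.RETR_EXTERNAL,cv2.CHAIN_APPROX_NONE); c=max(c,key=cv2.contourArea)
    p=np.array([at_z(f,u,0.012) for u in c[:,0]],np.float32)
    print("foot",cv2.minEnclosingCircle(p),p.min(0),p.max(0))
E
```

```text
clock: 7.03
eef_pos: [0.558, -0.1553, 0.3061]
eef_rot: [3.14, 0.09, 0.002]
contact_force: [0.7, 0.4, -1.7]
grip_width: 0.0425
t 7.03 tcp [ 0.558  -0.1553  0.3061] yaw 3.3 F [ 0.7  0.4 -1.7] w 0.0425
shift now [-0.003   0.0607  0.0062] turn [ 0.0002 -0.0015 -0.    ] shift after turn [-0.003   0.0607  0.0061]
foot ((0.5606495141983032, -0.22650499641895294), 0.007788385730236769) [ 0.5529745  -0.22943452] [ 0.5683245  -0.22522517]
```

View pics/w4.png

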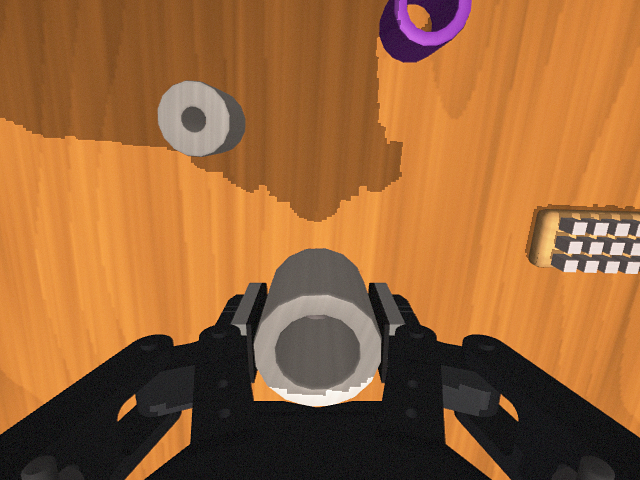

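Wrist view: the sleeve is upright in the jaws at (317,345) and hides the gauge. I'll go past the gauge, so it shows above the sleeve in the image.

```bash
python3 -m handwheel '[[[0,0,0,-0.002,0.03,0,-1],[0,0,0,-0.002,0.035,0,-1],[0,0,0,-0.002,0.035,0,-1],[0,0,0,-0.002,0.035,0,-1],[0,0,0,0,0,0,-1],[0,0,0,0,0,0,-1]]]'; python3 - <<'E'
from h import *
togo([0.5585,-0.216,0.30])
f=wrist(); cv2.imwrite("pics/w5.png",f["image"])
for r in env.landmark_of("gauge",f)[:2]: print(np.round(r["position"],4),r["conf"])
def foot(f,q="gauge"):
  for r in env.outline_of(q,f)[:2]:
    c,_=cv2.findContours(r["region"].astype(np.uint8),cv2.RETR_EXTERNAL,cv2.CHAIN_APPROX_NONE); c=max(c,key=cv2.contourArea)
    p=np.array([at_z(f,u,0.012) for u in c[:,0]],np.float32)
    print("foot",r["conf"],cv2.minEnclosingCircle(p),p.min(0),p.max(0),cv2.fitEllipse(p))
foot(f)
# held sleeve top ring
z=f["state"]["eef_pos"][2]-0.136
foot(env.grab_frame("top"))
f2=env.grab_frame("scene"); foot(f2)
E
```

```text
clock: 7.68
eef_pos: [0.5619, -0.2832, 0.3067]
eef_rot: [-3.136, -0.121, -0.005]
contact_force: [0.7, 1.3, -1.6]
grip_width: 0.0426
t 7.68 tcp [ 0.5619 -0.2832  0.3067] yaw 4.4 F [ 0.7  1.3 -1.6] w 0.0426
shift now [ 0.0018 -0.0673  0.0069] turn [-0.0031 -0.0035  0.    ] shift after turn [ 0.0018 -0.0673  0.0067]
[ 0.5589 -0.2162  0.0009] 0.65
foot 0.94 ((0.5586725473403931, -0.2171722799539566), 0.0346088744699955) [ 0.5245334 -0.2515028] [ 0.5929994  -0.18303919] ((0.5587222576141357, -0.2172294706106186), (0.06783609092235565, 0.06791339069604874), 117.26348114013672)
foot 0.79 ((0.5609598159790039, -0.21607695519924164), 0.035974763333797455) [ 0.52662736 -0.25194952] [ 0.595057   -0.18037018] ((0.5611380934715271, -0.21576851606369019), (0.06770648807287216, 0.06966619938611984), 15.30359935760498)
foot 0.8 ((0.5612009167671204, -0.2180488407611847), 0.036158375442028046) [ 0.52610713 -0.25193122] [ 0.59693074 -0.18551852] ((0.561351478099823, -0.21673792600631714), (0.061414916068315506, 0.07281417399644852), 74.53732299804688)
```

View pics/w5.png

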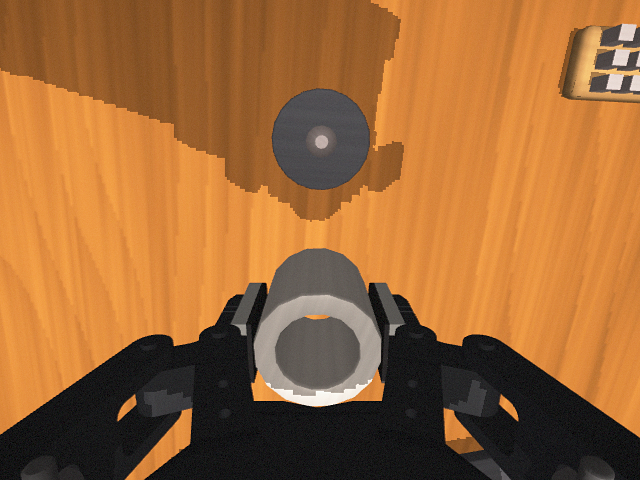

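Wrist view: the gauge is seen almost straight down, foot centre at (321,139) and pin tip at (321,142). Wrist gives (0.5588,-0.2171) and the other cameras agree within about 2.5 mm.

```bash
python3 -m handwheel '[[[-0.003,-0.003,0,0.001,-0.03,0,-1],[0,0,0,0.001,-0.03,0.01,-1],[0,0,0,0,-0.004,0.02,-1],[0,0,0,0,0,0,-1],[0,0,0,0,0,0,-1]]]'; python3 - <<'E'
from h import *
togo([0.559,-0.217,0.25])
f=wrist(); im=cv2.imread("pics/w5.png")
z=f["state"]["eef_pos"][2]-0.136
# bore (inner ellipse) rim centre by eye in w5: (317.5,352); ring outer: x 254..382, y 294..406
for uv in [(318,350),(254,350),(382,350),(318,294),(318,406)]: print(uv,np.round(at_z(f,uv,z)-f["state"]["eef_pos"][:2],4))
E
```

```text
clock: 8.45
eef_pos: [0.5594, -0.2145, 0.2777]
eef_rot: [3.138, 0.126, 0.004]
contact_force: [0.1, -0.3, -1.0]
grip_width: 0.0426
t 8.45 tcp [ 0.5594 -0.2145  0.2777] yaw 4.6 F [ 0.1 -0.3 -1. ] w 0.0426
shift now [-0.0006  0.0024  0.0277] turn [ 0.0015 -0.0026 -0.    ] shift after turn [-0.0006  0.0024  0.0277]
(318, 350) [-0.0008  0.0013]
(254, 350) [-0.0217 -0.0004]
(382, 350) [0.0201 0.0029]
(318, 294) [-0.0024  0.0212]
(318, 406) [ 0.001  -0.0207]
```

```bash
python3 -m handwheel '[[[0.001,-0.002,0,0,0.002,0.015,-1],[0,0,0,0,0,0.014,-1],[0,0,0,0,0,0,-1],[0,0,0,0,0,0,-1]]]'; python3 - <<'E'
from h import *
togo([0.559,-0.217,0.198])
f=env.grab_frame("scene"); cv2.imwrite("pics/s6.png",cv2.resize(f["image"][270:450,150:390],None,fx=3,fy=3))
E
```

```text
clock: 8.83
eef_pos: [0.5598, -0.2198, 0.2482]
eef_rot: [3.137, 0.121, 0.003]
contact_force: [-0.3, 0.3, -1.2]
grip_width: 0.0424
t 8.83 tcp [ 0.5598 -0.2198  0.2482] yaw 4.4 F [-0.3  0.3 -1.2] w 0.0424
shift now [-0.0007 -0.003   0.0502] turn [ 0.0024 -0.002  -0.    ] shift after turn [-0.0006 -0.0029  0.0502]
```

View pics/s6.png

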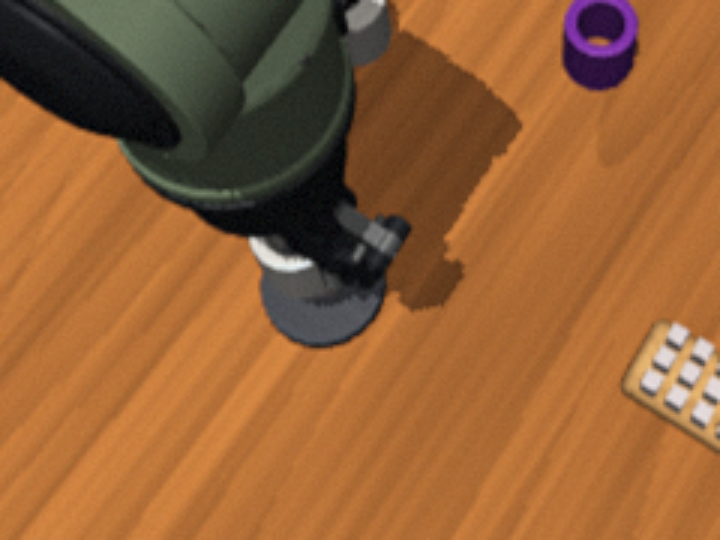

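Scene crop: the sleeve (about (285,265)) is above the foot; the pin is hidden, so I rely on the measured pose. Trim y and descend slowly, watching force.

```bash
python3 -m handwheel '[[[0.002,-0.002,0,-0.001,-0.002,0.004,-1],[0,0,0,0,0,0,-1],[0,0,0,0,0,0,-1]]]'; python3 -c "
from h import *
togo([0.559,-0.217,0.198])"
```

```text
clock: 9.13
eef_pos: [0.5585, -0.2183, 0.2444]
eef_rot: [3.139, 0.119, 0.0]
contact_force: [0.7, -0.5, -1.1]
grip_width: 0.0427
t 9.13 tcp [ 0.5585 -0.2183  0.2444] yaw 4.3 F [ 0.7 -0.5 -1.1] w 0.0427
shift now [ 0.0006 -0.0013  0.0464] turn [ 0.0004 -0.0001 -0.    ] shift after turn [ 0.0006 -0.0013  0.0464]
```

```bash
python3 -m handwheel '[[[0,0,0,0.0005,-0.001,0.005,-1],[0,0,0,0,0,0.006,-1],[0,0,0,0,0,0.006,-1],[0,0,0,0,0,0,-1],[0,0,0,0,0,0,-1]]]'; python3 -c "
from h import *
togo([0.559,-0.217,0.198])"
```

```text
clock: 9.55
eef_pos: [0.5591, -0.2171, 0.2261]
eef_rot: [3.139, 0.12, 0.001]
contact_force: [-0.2, 0.2, -0.8]
grip_width: 0.043
t 9.55 tcp [ 0.5591 -0.2171  0.2261] yaw 4.4 F [-0.2  0.2 -0.8] w 0.043
shift now [-0.0001 -0.0001  0.0281] turn [ 0.0007 -0.0008 -0.    ] shift after turn [-0.0001 -0.0001  0.0281]
```

```bash
python3 -m handwheel '[[[0,0,0,0,0,0.006,-1],[0,0,0,0,0,0.006,-1],[0,0,0,0,0,0.006,-1],[0,0,0,0,0,0.004,-1],[0,0,0,0,0,0,-1],[0,0,0,0,0,0,-1]]]'; python3 -c "
from h import *
togo([0.559,-0.217,0.198])"
```

```text
clock: 10.05
eef_pos: [0.559, -0.217, 0.2012]
eef_rot: [3.139, 0.12, 0.0]
contact_force: [-0.1, -0.8, -1.8]
grip_width: 0.043
t 10.05 tcp [ 0.559  -0.217   0.2012] yaw 4.4 F [-0.1 -0.8 -1.8] w 0.043
shift now [-0.     -0.      0.0032] turn [ 0.0004 -0.0002 -0.    ] shift after turn [-0.     -0.      0.0032]
```

Freely on the pin, 3 mm to the foot. Final millimetres.

```bash
python3 -m handwheel '[[[0,0,0,0,0,0.0015,-1],[0,0,0,0,0,0,-1],[0,0,0,0,0,0.001,-1],[0,0,0,0,0,0,-1]]]'; python3 -m handwheel '[[[0,0,0,0,0,0.001,-1],[0,0,0,0,0,0,-1]]]';  python3 -m handwheel '[[[0,0,0,0,0,0.001,-1],[0,0,0,0,0,0,-1]]]'
```

```text
clock: 10.38
eef_pos: [0.5592, -0.2171, 0.1988]
eef_rot: [3.139, 0.119, 0.001]
contact_force: [-0.2, 0.4, -0.8]
grip_width: 0.0428
clock: 10.55
eef_pos: [0.5593, -0.2172, 0.1981]
eef_rot: [3.138, 0.119, 0.002]
contact_force: [-0.5, 0.4, -1.0]
grip_width: 0.0428
clock: 10.72
eef_pos: [0.5595, -0.2172, 0.1981]
eef_rot: [3.138, 0.119, 0.003]
contact_force: [-0.3, 0.4, -1.5]
grip_width: 0.0432
```

```bash
python3 -m handwheel '[[[0,0,0,0,0,0.002,-1],[0,0,0,0,0,0,-1]]]';  python3 -m handwheel '[[[0,0,0,0,0,0.002,-1],[0,0,0,0,0,0.002,-1]]]'
```

```text
clock: 10.88
eef_pos: [0.5598, -0.2172, 0.1983]
eef_rot: [3.136, 0.119, 0.004]
contact_force: [0.3, 0.6, -1.1]
grip_width: 0.0426
clock: 11.05
eef_pos: [0.5602, -0.2172, 0.1974]
eef_rot: [3.135, 0.118, 0.006]
contact_force: [-21.7, 7.4, 61.3]
grip_width: 0.043
```

Firm contact at the foot height (61 N spike, below the limit). I'll ease off, open so that it settles seated, and check.

```bash
python3 -m handwheel '[[[0,0,0,0,0,-0.001,-1],[0,0,0,0,0,0,-0.2],[0,0,0,0,0,0,0.3],[0,0,0,0,0,0,0.3],[0,0,0,0,0,0,0.3],[0,0,0,0,0,0,0.3]]]'; python3 - <<'E'
from h import *
togo([0.559,-0.217,0.198])
f=wrist(); cv2.imwrite("pics/w7.png",f["image"])
for r in env.landmark_of("sleeve_a_mid",f)[:2]: print(np.round(r["position"],4),r["conf"])
E
```

```text
clock: 11.55
eef_pos: [0.5603, -0.2171, 0.1989]
eef_rot: [3.134, 0.117, 0.007]
contact_force: [0.1, 0.4, 0.3]
grip_width: 0.0556
t 11.55 tcp [ 0.5603 -0.2171  0.1989] yaw 4.3 F [0.1 0.4 0.3] w 0.0556
shift now [-0.0013 -0.0002  0.0009] turn [ 0.0056 -0.0045 -0.    ] shift after turn [-0.0013 -0.0002  0.0009]
[ 0.5635 -0.2232  0.0393] 0.64
```

View pics/w7.png

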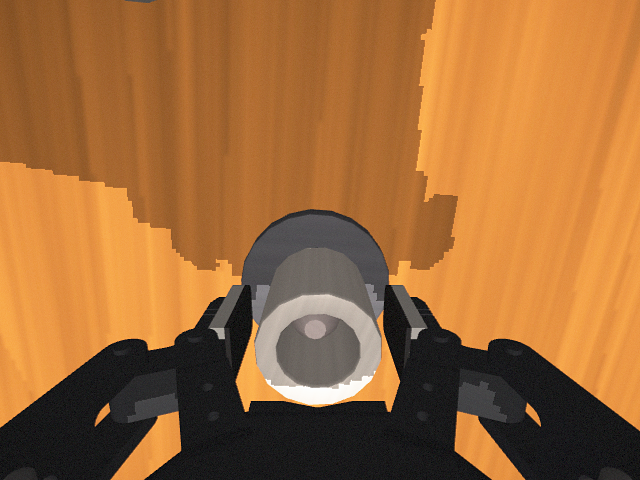

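Wrist view: the pin tip (316,328) is inside the bore, and the sleeve stands upright on the foot with the fingers clear. Straighten, regrip, then lift off.

```bash
python3 -m handwheel '[[[0.005,-0.004,0,-0.001,0,0,0.3],[0,0,0,0,0,0,0.3],[0,0,0,0,0,0,0.3]]]' 40; python3 -c "
from h import *
togo([0.559,-0.217,0.199])"
```

```text
clock: 11.9
eef_pos: [0.5591, -0.2172, 0.1986]
eef_rot: [-3.139, -0.118, 0.001]
contact_force: [0.3, 0.3, 0.1]
grip_width: 0.0557
t 11.9 tcp [ 0.5591 -0.2172  0.1986] yaw 4.3 F [0.3 0.3 0.1] w 0.0557
shift now [-0.0001 -0.0002 -0.0004] turn [-0.0002  0.0003 -0.    ] shift after turn [-0.0001 -0.0002 -0.0004]
```

```bash
python3 -m handwheel '[[[0,0,0,0,0,0,-1],[0,0,0,0,0,0,-1],[0,0,0,0,0,0,-1],[0,0,0,0,0,0,-1],[0,0,0,0,0,0,-1],[0,0,0,0,0,0,-1]]]' 40; python3 -c "
from h import *
togo([0.559,-0.217,0.199])"; python3 -m handwheel '[[[0,0,0,0,0,-0.006,-1],[0,0,0,0,0,-0.01,-1],[0,0,0,0,0,-0.015,-1],[0,0,0,0,0,-0.02,-1],[0,0,0,0,0,-0.03,-1],[0,0,0,0,0,-0.03,-1],[0,0,0,0,0,0,-1]]]'; python3 -c "
from h import *
togo([0.508,0.293,0.31])"
```

```text
clock: 12.4
eef_pos: [0.5591, -0.2172, 0.1989]
eef_rot: [-3.139, -0.117, 0.0]
contact_force: [-1.0, 0.0, 0.7]
grip_width: 0.0424
t 12.4 tcp [ 0.5591 -0.2172  0.1989] yaw 4.3 F [-1.   0.   0.7] w 0.0424
shift now [-0.0001 -0.0003 -0.0001] turn [-0.0001  0.0001 -0.    ] shift after turn [-0.0001 -0.0003 -0.0001]
clock: 12.98
eef_pos: [0.5587, -0.2165, 0.3172]
eef_rot: [-3.137, -0.12, 0.004]
contact_force: [1.3, -0.6, -0.7]
grip_width: 0.0425
t 12.98 tcp [ 0.5587 -0.2165  0.3172] yaw 4.4 F [ 1.3 -0.6 -0.7] w 0.0425
shift now [-0.0117 -0.5119  0.0082] turn [-0.0019  0.0026 -0.    ] shift after turn [-0.0117 -0.5119  0.0072]
```

```bash
python3 -m handwheel '[[[0,0,0,0,-0.02,0,-1],[0,0,0,-0.001,-0.035,0,-1],[0,0,0,-0.001,-0.035,0,-1],[0,0,0,-0.001,-0.035,0,-1],[0,0,0,-0.001,-0.035,0,-1],[0,0,0,-0.001,-0.035,0,-1],[0,0,0,-0.001,-0.035,0,-1],[0,0,0,-0.001,-0.035,0,-1],[0,0,0,-0.001,-0.035,0,-1],[0,0,0,-0.001,-0.035,0,-1],[0,0,0,-0.001,-0.035,0,-1],[0,0,0,-0.001,-0.035,0,-1]]]'; python3 -c "
from h import *
togo([0.508,0.293,0.25])"
```

```text
clock: 13.98
eef_pos: [0.516, 0.1948, 0.3258]
eef_rot: [3.135, 0.096, 0.013]
contact_force: [-0.3, 0.7, -0.5]
grip_width: 0.0424
t 13.98 tcp [0.516  0.1948 0.3258] yaw 3.5 F [-0.3  0.7 -0.5] w 0.0424
shift now [-0.0027 -0.0989  0.0752] turn [ 0.0052 -0.0084 -0.    ] shift after turn [-0.002  -0.0985  0.0758]
```

```bash
python3 -m handwheel '[[[0.005,-0.008,0,0,-0.03,0,-1],[0,0,0,0,-0.03,0,-1],[0,0,0,0,-0.02,0.01,-1],[0,0,0,0,-0.01,0.02,-1],[0,0,0,0,0,0.02,-1],[0,0,0,0,0,0,-1],[0,0,0,0,0,0,-1]]]'; python3 - <<'E'
from h import *
togo([0.508,0.293,0.196])
f=wrist(); cv2.imwrite("pics/w8.png",f["image"])
for r in env.landmark_of("tray",f)[:2]: print(np.round(r["position"],4),r["conf"])
E
```

```text
clock: 14.57
eef_pos: [0.5059, 0.2997, 0.2794]
eef_rot: [-3.133, -0.115, -0.007]
contact_force: [0.2, 0.2, -0.7]
grip_width: 0.0423
t 14.57 tcp [0.5059 0.2997 0.2794] yaw 4.2 F [ 0.2  0.2 -0.7] w 0.0423
shift now [0.0012 0.0074 0.0834] turn [-0.0064 -0.0045  0.    ] shift after turn [0.0016 0.0068 0.0834]
[0.5058 0.2921 0.0037] 0.9
```

View pics/w8.png

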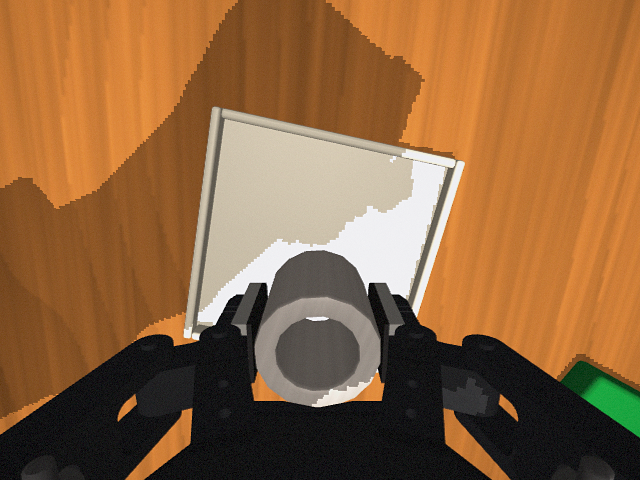

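Wrist view: the tray (corners (215,108) and (462,162)) lies below, with the sleeve (318,350) over it and still upright. Tray centre ≈ (0.507,0.292). Contact is expected at TCP z ≈ 0.193.

```bash
python3 -m handwheel '[[[-0.006,-0.004,0,0.001,0.006,0.02,-1],[0,0,0,0,0,0.02,-1],[0,0,0,0,0,0.02,-1],[0,0,0,0,0,0.008,-1],[0,0,0,0,0,0,-1],[0,0,0,0,0,0,-1]]]'; python3 -c "
from h import *
togo([0.508,0.293,0.194])"
```

```text
clock: 15.17
eef_pos: [0.5117, 0.2905, 0.2176]
eef_rot: [-3.137, -0.103, -0.016]
contact_force: [-0.2, 0.4, -1.1]
grip_width: 0.0427
t 15.17 tcp [0.5117 0.2905 0.2176] yaw 3.8 F [-0.2  0.4 -1.1] w 0.0427
shift now [-0.0037 -0.0027  0.0236] turn [-0.0027 -0.0105  0.    ] shift after turn [-0.0035 -0.0027  0.0236]
```

```bash
python3 -m handwheel '[[[-0.002,-0.01,0,-0.004,-0.002,0.005,-1],[0,0,0,0,0,0.005,-1],[0,0,0,0,0,0.004,-1],[0,0,0,0,0,0,-1],[0,0,0,0,0,0,-1]]]'; python3 -c "
from h import *
togo([0.508,0.293,0.194])"
```

```text
clock: 15.58
eef_pos: [0.5083, 0.2927, 0.2063]
eef_rot: [-3.137, -0.102, -0.006]
contact_force: [-0.0, 0.0, -0.7]
grip_width: 0.0426
t 15.58 tcp [0.5083 0.2927 0.2063] yaw 3.7 F [-0.   0.  -0.7] w 0.0426
shift now [-0.0003 -0.0002  0.0123] turn [-0.0026 -0.0037  0.    ] shift after turn [-0.0003 -0.0003  0.0123]
```

```bash
python3 -m handwheel '[[[-0.002,-0.003,0,0,0,0.004,-1],[0,0,0,0,0,0.004,-1],[0,0,0,0,0,0.002,-1],[0,0,0,0,0,0,-1],[0,0,0,0,0,0,-1]]]'; python3 -c "
from h import *
togo([0.508,0.293,0.193])"
```

```text
clock: 16.0
eef_pos: [0.5084, 0.2929, 0.1954]
eef_rot: [-3.139, -0.102, -0.001]
contact_force: [-0.0, 0.7, -1.5]
grip_width: 0.0426
t 16.0 tcp [0.5084 0.2929 0.1954] yaw 3.7 F [-0.   0.7 -1.5] w 0.0426
shift now [-0.0004 -0.0001  0.0024] turn [-0.0004 -0.0007  0.    ] shift after turn [-0.0004 -0.0001  0.0024]
```

```bash
python3 -m handwheel '[[[0,0,0,0,0,0.001,-1],[0,0,0,0,0,0,-1]]]';python3 -m handwheel '[[[0,0,0,0,0,0.001,-1],[0,0,0,0,0,0,-1]]]';python3 -m handwheel '[[[0,0,0,0,0,0.0007,-1],[0,0,0,0,0,0,-1]]]'
```

```text
clock: 16.17
eef_pos: [0.5084, 0.2929, 0.1943]
eef_rot: [-3.139, -0.102, -0.001]
contact_force: [-0.6, 0.0, -0.9]
grip_width: 0.0426
clock: 16.33
eef_pos: [0.5084, 0.2929, 0.1933]
eef_rot: [-3.139, -0.102, -0.001]
contact_force: [-0.5, 0.6, -1.1]
grip_width: 0.0425
clock: 16.5
eef_pos: [0.5085, 0.293, 0.1929]
eef_rot: [-3.139, -0.102, -0.002]
contact_force: [0.6, 0.2, -1.1]
grip_width: 0.0427
```

```bash
python3 -m handwheel '[[[0,0,0,0,0,0.0005,-1],[0,0,0,0,0,0,-1]]]';python3 -m handwheel '[[[0,0,0,0,0,0.001,-1],[0,0,0,0,0,0,-1]]]'
```

```text
clock: 16.67
eef_pos: [0.5086, 0.2931, 0.193]
eef_rot: [-3.139, -0.102, -0.003]
contact_force: [0.1, -0.9, -1.2]
grip_width: 0.0427
clock: 16.83
eef_pos: [0.5086, 0.2932, 0.193]
eef_rot: [-3.139, -0.102, -0.004]
contact_force: [-0.5, 0.5, -0.4]
grip_width: 0.0428
```

Downward steps stall at z 0.193, the expected seating height, as the load comes off. Release.

```bash
python3 -m handwheel '[[[0,0,0,0,0,0,0.05],[0,0,0,0,0,0,0.1],[0,0,0,0,0,0,0.2],[0,0,0,0,0,0,0.3],[0,0,0,0,0,0,0.5],[0,0,0,0,0,0,0.5]]]'; python3 -m handwheel '[[[0,0,0,0,0,-0.01,0.5],[0,0,0,0,0,-0.02,0.5],[0,0,0,0,0,-0.03,0.5],[0,0,0,0,0,-0.03,0.5],[0,0,0,0,0,-0.03,0.5],[0,0,0,0,-0.04,-0.01,0.5],[0,0,0,0,-0.04,0,0.5],[0,0,0,0,-0.04,0,0.5],[0,0,0,0,0,0,0.5]]]'; python3 - <<'E'
from h import *
f=env.grab_frame("scene"); cv2.imwrite("pics/s9.png",f["image"])
g=env.grab_frame("top")
for fr in (f,g):
  for q in ("sleeve_a_mid","sleeve_b_mid"):
    for r in env.landmark_of(q,fr)[:5]: print(q,np.round(r["position"],3),round(r["conf"],2))
E
```

```text
clock: 17.33
eef_pos: [0.5088, 0.2932, 0.1928]
eef_rot: [-3.139, -0.102, -0.004]
contact_force: [-0.3, -0.3, -0.3]
grip_width: 0.0637
clock: 18.08
eef_pos: [0.5009, 0.4139, 0.3354]
eef_rot: [-3.138, -0.092, -0.004]
contact_force: [-0.6, 0.4, -0.0]
grip_width: 0.064
sleeve_a_mid [0.506 0.288 0.034] 0.91
sleeve_a_mid [0.514 0.139 0.026] 0.83
sleeve_a_mid [ 0.615 -0.011  0.028] 0.79
sleeve_a_mid [0.6   0.125 0.025] 0.56
sleeve_b_mid [ 0.477 -0.084  0.024] 0.79
sleeve_a_mid [0.505 0.295 0.029] 0.81
sleeve_a_mid [ 0.615 -0.012  0.023] 0.74
sleeve_a_mid [0.601 0.123 0.023] 0.66
sleeve_a_mid [0.517 0.137 0.024] 0.65
sleeve_b_mid [ 0.48  -0.081  0.027] 0.89
```

View pics/s9.png

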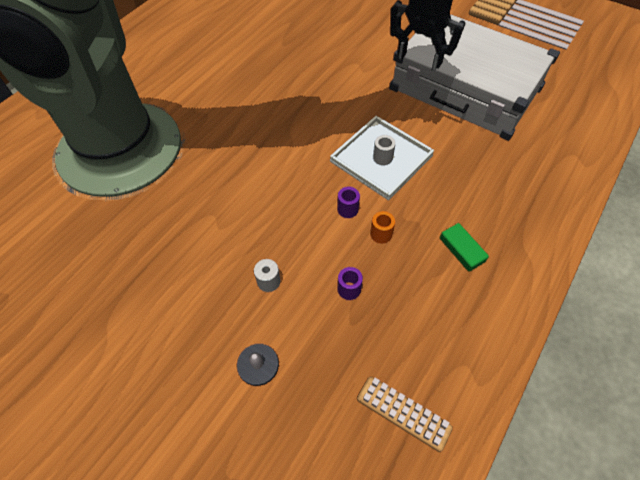

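The scene view shows the sleeve upright in the tray at (384,150), sleeve B unmoved at (267,275), and the arm clear of everything.

```bash
python3 -c "
from cell import env
print(env.finish_job())"
```

```text
the job is handed in; nothing more can be done
None
```

I slid the wide-bore (28 mm) sleeve down over the gauge pin until it sat on the foot. I let go briefly, and the wrist camera showed the pin inside the bore. I then regripped it, lifted it off and set it upright near the middle of the tray. The job was handed in at about 18 s of the 58 s allowed.

- **Last checks:** The final scene view shows the sleeve upright in the tray. The networks put it at about (0.505, 0.29) with its centre at z ≈ 0.03, as expected on the tray floor. Sleeve B is still at (0.478, -0.083), within about 3 mm of its first reading, the decoys are unmoved, and the arm is clear of everything.
- **Hard contact on the gauge:** Seating the sleeve on the foot ended in a 61 N wrist-force spike, harder than I intended but under the 120 N limit.
- **Disagreements:** The cameras differed by about 2.5 mm on the gauge's position; I used the wrist camera's reading and the sleeve went on freely. On the tray floor no clear contact force showed. I judged contact from the downward steps stalling at the expected height.

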